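# Roll a capacitor up to its test stop and start the test

### The job

With the fingertips alone, push the dark blue capacitor that lies in the aluminium gutter up the slope and over the crest, so that it rests in the pocket against the orange stop and does not roll back. Then press the green button right down to start the test, and let it come up again. Do not pick the capacitor up, leave the red button alone, and do not disturb anything else on the bench.

Things in the scene. Friction and masses are not known exactly. Their poses are not given: they have to be found in the camera images.
- gutter: Fixed sloped aluminium gutter, 299 mm long, 78 mm wide over its walls (3 mm thick, 72 mm apart, 15 mm above the floor). Origin on the bench below its centre line; +x runs uphill along it, y across, z up. Heights are above the bench. Level landing from x = -159 to -45 mm, floor at 12 mm, with a lip 8 mm higher at its open end; then a 12 degree ramp up to the crest, a pocket, and an orange stop.
- landing (a point): Middle of the landing's level floor, gutter x = -102 mm, 12 mm above the bench. A capacitor let go on the ramp rolls back down to here.
- capacitor: Dark blue round capacitor can with a white band, 45 mm in diameter, 62 mm long, 0.1 to 0.2 kg, lying across the gutter on the landing and free to roll. Origin at its centre; its y axis is its own axis (it turns about it as it rolls).
- seat (a point): Where the capacitor's centre is when it rests in the pocket: gutter x = 103.5 mm, 55 mm above the bench. The pocket's black floor starts at the crest, 33.6 mm above the bench, and tilts 4 degrees down to the stop, whose face is at x = 126 mm (stop 8 mm thick, its top 69 mm above the bench; the walls here reach 54 mm).
- crest (a point): Middle of the crest edge at the top of the ramp: gutter x = 85 mm, 39.6 mm above the bench. Behind it the floor steps down 6 mm into the pocket; the step keeps the capacitor from rolling back.
- start_top (a point): Centre of the top face of the green start button, 34 mm across, on a fixed grey switch box 66 x 66 mm and 45 mm high; unpressed, the face is 67 mm above the bench. Its z axis points up.
- start (a joint): Travel of the green button in m: 0 up, 0.006 fully down; a spring brings it back up; it begins to move at about 1.5 N and is fully down at 5 N. It counts as pressed beyond 0.004.
- stop_top (a point): Centre of the top face of the red button, on a box of its own of the same make; not to be pressed. The two boxes change places.
- stop (a joint): Travel of the red button in m: 0 up, 0.006 fully down.
- meter_a: Loose black panel meter, about 84 x 76 x 72 mm high; origin under its centre. Leave alone.
- meter_b: A second loose black panel meter, the same. Leave alone.
- spare_capacitor: A spare capacitor of the same make standing upright on the bench, 45 mm across, 62 mm high (66 with its terminals); origin under its centre. Leave alone.
- tape_roll: Loose yellow tape roll lying flat, 76 mm across, 19 mm high; origin under its centre. Leave alone.
- screwdriver: Loose screwdriver with a red handle lying on the bench beyond the gutter; origin under its middle. Leave alone.
- display_board: Loose small green circuit board with a display, 70 x 55 mm, 19 mm high, on four short feet; origin under its centre. Leave alone.
Mind the look-alikes: they are no part of the job. What is shaped like the capacitor but pink or yellow is not meant.

How it is judged:
By the outcome, as a careful person would: the job done as asked, in the order asked, and still so for the second after the job is handed in, with the robot touching nothing.
It also fails if it takes over 48 s, if anything falls off the work surface, if the arm or the gripper's body presses on something with over 40 N, if the wrist force passes 120 N, or if a joint passes its speed limit or range.

### The arm

A 6-joint arm with a two-finger parallel gripper is mounted at the origin on the work surface. World frame = base frame: x ahead of the robot, y to its left, z up, the work surface at z = 0. Lengths are in mm, angles in rad, forces in N, time in s.
With the tool pointing down it reaches from about 400 to 925 mm from the base axis. Payload 3.4 kg.
Tool frame: the origin (TCP) lies midway between the tips of the shut fingers; the grasp point (between the pads) lies 19 mm behind it (ctrl.tcp_to_grasp is the z of the grasp point in the tool frame, in mm); z points along the fingers, y is the line along which they close (so a half turn about z gives the same grasp; the last joint's range is limited). The gripper opens to 85 mm and grips with 20 to 120 N. Pads are 22 mm wide; open, the fingers measure 114 mm over their backs; the gripper's body (76 mm by 85 mm) begins 54 mm behind the grasp point. The pads swing forward as they close: fully open they stand 13 mm farther back than shut.
Start: joints at [-0.073, 0.307, 1.506, -0, 1.328, -0.073], TCP at [575.005, -0.025, 209.405] pointing down, gripper open.
Joint ranges: [-3.12, 3.12], [-1.05, 2.28], [0.14, 2.33], [-1.42, 4.57], [0.1, 2.73], [-2.68, 2.68]. Speed limits (rad/s): [2.57, 2.57, 3.14, 3.14, 3.14, 3.14].

### API

Orientations are given as a 3x3 rotation matrix whose columns are the frame's x, y, z axes.
In Python, from plant import ctrl gives the robot as it stands.
- The arm moves only by the shell command python3 -m jog 'ROWS' [FORCE]. ROWS is text: rows parted by semicolons, each of 5 numbers parted by spaces: the shift along the tool's x, y, z in units of 40 mm (1.0 is 40 mm), then the turn about the tool's z in units of 5 degrees (1.0 is 5 degrees), then the closure in counts, from 0 (fully open) to 255 (shut). A call has 1 to 10 rows; each row is the pose to reach, as a shift and turn from the pose commanded when the call began, along the tool's axes at that moment; what a row does not reach only later rows make up. A row lasts 1/10 s, in which the tool goes at most 50 mm and 8.59 degrees, less where a joint would pass 70% of its speed; a pose out of reach is approached as far as the arm can. A call with a gripper value outside its range is refused whole. The fingers move at their own pace and stop on an object; FORCE is the grip in N (left out, the last holds). Time passes only in rows, so rows that repeat a pose let the fingers close. It gives the time, the measured TCP pose, the force, the opening and the grip force at its end, in the units of the state.
- ctrl.sense(): the state, without advancing time (a new reading comes with each control period).
- ctrl.snapshot(name): name is "scene" or "side" or "wrist"; returns the picture (384x512x3 uint8, blue, green, red); there is no depth.
- ctrl.get_calibration(name): a dict with "fx", "fy", "cx", "cy" (pixels), "R" (3x3) and "t" (3): a world point X has camera coordinates R X + t; the wrist camera has in their place "mount" (4x4, takes a point from camera to tool coordinates, whose origin is the TCP and whose axes are the flange's). Camera axes: x right, y down, z forward; pixel columns grow to the right and rows downward; lengths in mm; the calibration is good to about 2 mm. A picture is of the moment at which its call begins: read the wrist's pose just before it. get_calibration takes no time and is no camera call.
- ctrl.hand_in(): hands the job in; it is judged then, once.
The state is a dict: "time": time; "qpos": joint angles; "joint_vel": joint speeds; "joint_torque": joint torques, N m; "tool_pos": TCP position; "orientation": TCP orientation; "wrist_force": force on the tool from outside, world axes, zero at the start; "moment": the same for the moment, N m; "finger_gap": finger opening in mm; "gripper_force": force on a finger pad.
Only numpy, scipy, OpenCV 4.12 (cv2) and the standard library are available. Lean on these libraries where they do the work, as an engineer would, in place of code of your own. Each camera call takes 0.05 s, during which the arm holds its last target. There are 200 camera calls.

## Working session

There is one attempt and no reset: what is moved stays moved. The work goes in short steps, Python scripts to look and compute and a shell command to move; the robot and the scene stay as the last step left them, time stands still between calls to the robot, and variables do not carry over. Pictures are saved under pics/ and viewed, at most 10 in all, crops included, and the job is handed in when it is done.

```bash
ls; mkdir -p pics; python3 - <<'E'
from plant import ctrl
import cv2,numpy as np
for n in ("scene","side"):
    im=ctrl.snapshot(n); cv2.imwrite(f"pics/{n}0.png",im)
    c=ctrl.get_calibration(n); print(n,c)
print(ctrl.get_calibration("wrist"))
s=ctrl.sense();print(s["orientation"],s["tool_pos"],ctrl.tcp_to_grasp,s["time"])
E
```

```text
pics
scene {'fx': 386.98205297830214, 'fy': 386.98205297830214, 'cx': 247.0953639629992, 'cy': 189.7709270169912, 'R': array([[ 0.65285308,  0.75746933, -0.00480335],
       [ 0.58830259, -0.51102455, -0.62670087],
       [-0.47716132,  0.40631777, -0.77924512]]), 't': array([-356.88987539, -304.22061769, 1434.20473251])}
side {'fx': 412.9563969052953, 'fy': 412.9563969052953, 'cx': 251.11186085269222, 'cy': 192.634799896636, 'R': array([[-0.90553656, -0.42381569, -0.01959066],
       [-0.18968243,  0.4457201 , -0.87484523],
       [ 0.37950509, -0.78848833, -0.48400624]]), 't': array([482.59450685, 171.30458832, 986.03300758])}
{'fx': 278.24397128220426, 'fy': 278.24397128220426, 'cx': 254.58736116278007, 'cy': 194.62773645262925, 'mount': array([[-1.47513886e-03, -9.45290828e-01, -3.26225497e-01,
         8.45041772e+01],
       [ 9.99998809e-01, -1.54228180e-03, -5.28231787e-05,
        -5.08629805e-01],
       [-4.53198380e-04, -3.26225186e-01,  9.45291977e-01,
        -1.64417985e+02],
       [ 0.00000000e+00,  0.00000000e+00,  0.00000000e+00,
         1.00000000e+00]])}
[[ 4.42410023e-05  9.99998169e-01 -1.91323564e-03]
 [ 9.99999987e-01 -4.39461515e-05  1.54152846e-04]
 [ 1.54068484e-04 -1.91324244e-03 -9.99998158e-01]] [5.74305776e+02 2.62882823e-02 2.08555735e+02] -18.700000000000003 0.1
```

View pics/scene0.png

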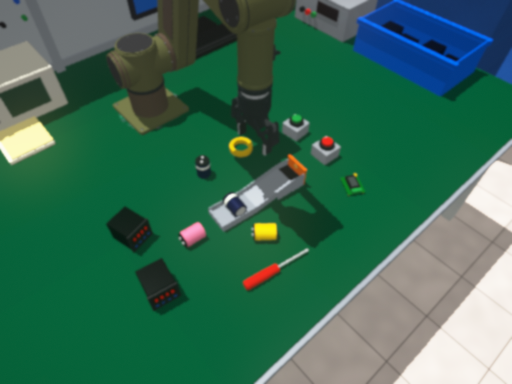

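View pics/side0.png

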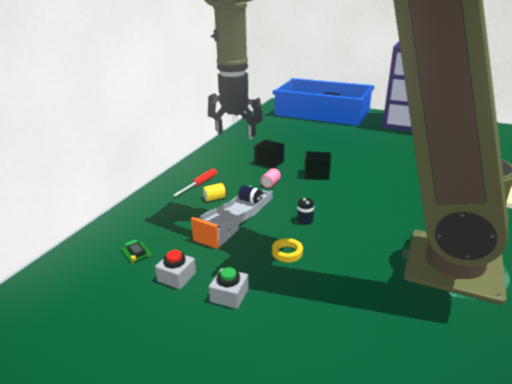

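The scene view shows the dark blue capacitor in the gutter at about (234,205), the orange stop at (297,166), and the green and red buttons at (296,120) and (326,143). In the side view these are at (250,195), (206,232), (228,274) and (174,258).

Possible mix-ups in the scene view:
- upright spare at (203,167)
- pink can at (192,235)
- yellow can at (265,232)

By the description I choose the one lying in the gutter.

```bash
cat > h.py <<'E'
import cv2,numpy as np
from plant import ctrl
def cam(n,s=None):
    c=ctrl.get_calibration(n); K=np.array([[c["fx"],0,c["cx"]],[0,c["fy"],c["cy"]],[0,0,1]])
    if n=="wrist":
        T=np.eye(4);T[:3,:3]=s["orientation"];T[:3,3]=s["tool_pos"]
        M=np.linalg.inv(T@c["mount"]); return K,M[:3,:3],M[:3,3]
    return K,np.array(c["R"]),np.array(c["t"])
def ray(C,uv):
    K,R,t=C; d=R.T@np.linalg.inv(K)@np.array([uv[0],uv[1],1.]); return -R.T@t,d
def plane(C,uv,z):
    o,d=ray(C,uv); return o+d*(z-o[2])/d[2]
def proj(C,X):
    K,R,t=C; p=K@(R@np.asarray(X,float)+t); return p[:2]/p[2]
def tri(C1,u1,C2,u2):
    o1,d1=ray(C1,u1);o2,d2=ray(C2,u2)
    a=np.linalg.lstsq(np.c_[d1,-d2],o2-o1,rcond=None)[0]
    p,q=o1+a[0]*d1,o2+a[1]*d2; return (p+q)/2,np.linalg.norm(p-q)
def blobs(im,lo,hi,amin=15):
    m=cv2.inRange(cv2.cvtColor(im,cv2.COLOR_BGR2HSV),lo,hi)
    n,l,st,ce=cv2.connectedComponentsWithStats(m)
    return [(ce[i].round(1).tolist(),st[i].tolist()) for i in range(1,n) if st[i][4]>=amin],m
E
python3 - <<'E'
from h import *
S={n:cv2.imread(f"pics/{n}0.png") for n in("scene","side")}
for n in S:
    print(n)
    for k,lo,hi in(("orange",(5,180,120),(18,255,255)),("green",(50,150,100),(75,255,255)),("red",(0,180,120),(4,255,255)),("navy",(105,80,10),(130,255,110))):
        print(k,[b for b in blobs(S[n],lo,hi)[0] if n=="side" or b[0][1]>90])
a=cv2.resize(S["scene"][140:240,190:320],None,fx=6,fy=6,interpolation=cv2.INTER_CUBIC)[:600,:780]
cv2.imwrite("pics/c1.png",a)
b=cv2.resize(S["side"][170:310,150:290],None,fx=4.2,fy=4.2,interpolation=cv2.INTER_CUBIC)
cv2.imwrite("pics/c2.png",b)
E
```

```text
scene
orange [([296.0, 165.0], [288, 154, 19, 21, 190]), ([268.0, 266.9], [260, 264, 17, 8, 17])]
green [([55.8, 165.8], [0, 111, 135, 107, 6740]), ([282.7, 119.4], [278, 113, 11, 17, 37]), ([296.2, 116.9], [291, 113, 12, 9, 88]), ([257.3, 246.1], [167, 128, 238, 243, 10072]), ([324.3, 173.3], [295, 132, 72, 76, 1529]), ([241.6, 147.1], [237, 145, 9, 5, 23]), ([298.2, 202.7], [283, 195, 30, 17, 199]), ([423.8, 215.4], [419, 213, 12, 6, 24]), ([417.2, 222.8], [413, 219, 11, 11, 26]), ([407.6, 227.1], [405, 223, 7, 8, 15]), ([398.0, 234.6], [393, 230, 10, 10, 22])]
red [([326.9, 141.4], [322, 138, 11, 8, 76]), ([260.5, 276.4], [244, 265, 35, 24, 329])]
navy [([234.5, 204.4], [228, 198, 15, 15, 139])]
side
orange [([204.5, 232.4], [191, 217, 27, 31, 562])]
green [([146.4, 237.3], [0, 120, 268, 195, 10840]), ([505.7, 141.3], [498, 124, 14, 40, 421]), ([418.0, 194.3], [410, 136, 15, 97, 185]), ([297.6, 224.0], [241, 159, 105, 115, 4383]), ([508.5, 247.9], [503, 209, 9, 74, 341]), ([403.8, 218.0], [399, 213, 9, 9, 23]), ([183.3, 224.0], [174, 221, 17, 9, 91]), ([287.0, 249.3], [283, 248, 9, 4, 24]), ([228.2, 273.1], [220, 267, 16, 13, 169]), ([504.7, 301.0], [498, 293, 11, 13, 21]), ([302.4, 301.6], [299, 299, 8, 5, 16])]
red [([205.4, 176.0], [195, 169, 21, 16, 140]), ([173.8, 255.7], [166, 250, 16, 12, 146])]
navy [([393.1, 97.4], [382, 47, 29, 84, 422]), ([332.1, 93.1], [325, 92, 15, 3, 24]), ([244.9, 191.7], [240, 186, 12, 14, 109]), ([309.5, 217.5], [307, 213, 5, 10, 28])]
```

View pics/c1.png

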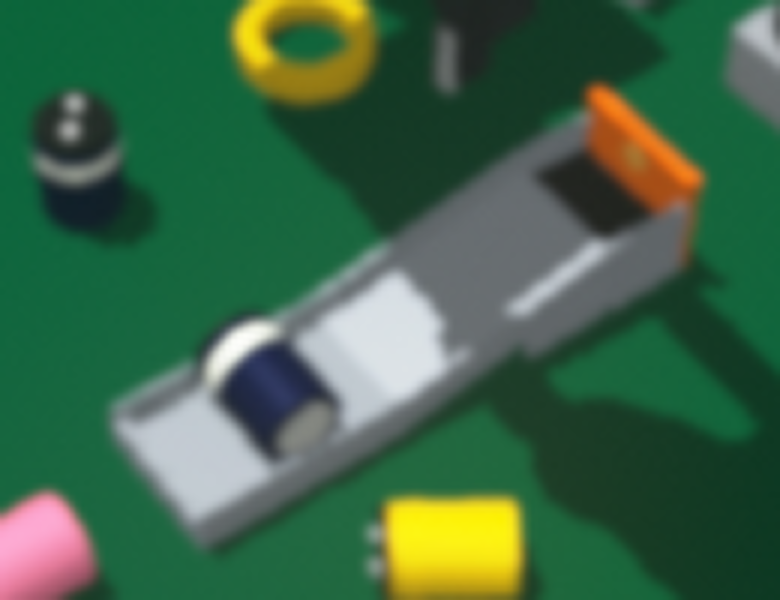

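View pics/c2.png

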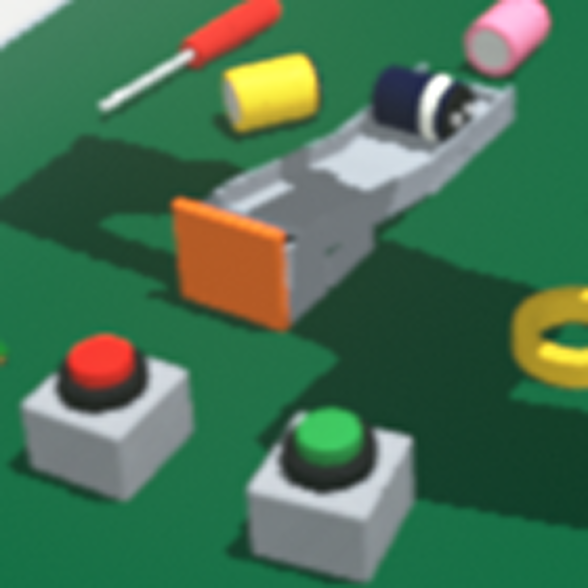

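The close crops confirm the choice. The dark blue can with the white band lies across the landing, the orange stop is at the far (uphill) end, and the green button is the one nearer the tape roll. Next I'll turn these pixels into positions.

```bash
python3 - <<'E'
from h import *
A,B=cam("scene"),cam("side")
f=lambda u,v:(190+u/6,140+v/6)
g=lambda u,v:(150+u/4.2,170+v/4.2)
for n,p,q,z in(("stopL",f(598,86),g(289,238),69),("stopR",f(700,182),g(174,200),69)):
    print(n,plane(A,p,z).round(1),plane(B,q,z).round(1),tri(A,p,B,q))
print("green",plane(A,(296.2,116.9),66).round(1),plane(B,(228.2,273.1),66).round(1),tri(A,(296.2,116.9),B,(228.2,273.1)))
print("red",plane(A,(326.9,141.4),66).round(1),plane(B,(173.8,255.7),66).round(1))
print("ends",plane(A,f(113,412),27).round(1),plane(A,f(203,547),0).round(1),plane(B,g(514,88),27).round(1))
print("cap (mid of can)",plane(A,f(262,385),45).round(1))
E
```

```text
stopL [552. 168.  69.] [540.2 170.2  69. ] (array([546.07878236, 168.51593844,  65.44770227]), np.float64(8.383347357743839))
stopR [631.6 159.7  69. ] [625.5 161.5  69. ] (array([628.93367884, 160.02129373,  66.96325622]), np.float64(3.935867931505416))
green [440.6 309.3  66. ] [438.3 313.5  66. ] (array([439.29453745, 311.24832514,  64.01586339]), np.float64(0.5154920154550897))
red [587.  298.9  66. ] [578.6 309.9  66. ]
ends [ 527.  -127.8   27. ] [ 600.4 -133.1    0. ] [ 517.7 -122.6   27. ]
cap (mid of can) [572.  -71.8  45. ]
```

```bash
python3 - <<'E'
from h import *
s=ctrl.sense(); im=ctrl.snapshot("wrist"); C=cam("wrist",s)
cv2.imwrite("pics/w0.png",im)
print(s["tool_pos"])
for n,X in(("green",(439.5,311,67)),("stop",(587,165,69)),("endL",(524,-126,27)),("cap",(572,-72,34))): print(n,proj(C,X))
cv2.imwrite("pics/w0b.png",cv2.resize(im,None,fx=1.5,fy=1.5))
E
```

```text
[5.74305776e+02 2.62882823e-02 2.08555735e+02]
green [  81.03934765 -210.18927002]
stop [268.66066485   7.88928869]
endL [219.93772373 255.24268778]
cap [253.55177901 222.6508711 ]
```

View pics/w0b.png

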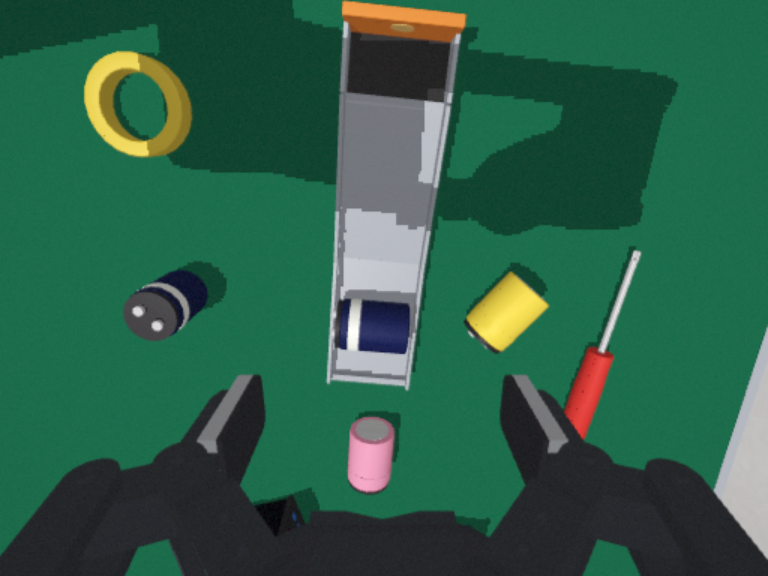

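The wrist view shows the can at about (373,326) in the enlarged picture. The landing end corners are at (329,382) and (408,388), the crest edge runs (343,94)–(443,101), and the stop runs (345,17)–(464,29).

```bash
python3 - <<'E'
from h import *
s=ctrl.sense(); C=cam("wrist",s)
P=lambda u,v,z:plane(C,(u/1.5,v/1.5),z)[:2]
e=[P(330,381,27),P(408,387,27)]; c=[P(343,94,39.6),P(443,101,39.6)]; t=[P(344,18,69),P(463,29,69)]
print(e,c,t)
m=[np.mean(x,0) for x in(e,c,t)]
d=m[2]-m[0]; L=np.linalg.norm(d); d/=L; print("len",L,"expect 285; crest-end",np.linalg.norm(m[1]-m[0]),"expect 244; angle deg",np.degrees(np.arctan2(d[0],d[1])))
o=m[0]+159*d; o2=m[2]-126*d;o3=m[1]-85*d; print(o,o2,o3)
O=(o+o2+o3)/3
for z in (34,45,57): 
  p=P(375,326,z); print(z,(p-O)@d,(p-O)@[d[1],-d[0]])
E
```

```text
[array([ 524.40000815, -124.08622013]), array([ 598.39342031, -130.66565183])] [array([545.65082226, 121.5938434 ]), array([618.50815901, 116.83662207])] [array([550.17746865, 161.74767185]), array([625.33261887, 155.6143476 ])]
len 287.2687552154455 expect 285; crest-end 247.45703006491303 expect 244; angle deg 5.264575985293382
[575.98575087  30.95334119] [576.19392038  33.21252593] [574.2803201   34.57379525]
34 -97.58514060495096 1.0153222743858021
45 -92.75728392788393 0.7874327864437984
57 -87.49053118926537 0.5388260723252624
```

Origin is about (575.5, 33), with uphill at 5.3° from world y. The lengths match the ones given to about 1 %. Now I'll move above the landing, behind the can, with the fingers partly closed.

```bash
python3 -m jog '-0.7 -0.08 0 0.3 195;-1.4 -0.16 0 0.6 195;-2.1 -0.24 0.5 1.05 195;-2.9 -0.32 1.4 1.05 195;-2.9 -0.32 2.4 1.05 195;-2.9 -0.32 3 1.05 195;-2.9 -0.32 3 1.05 195;-2.9 -0.32 3 1.05 195' 30
python3 - <<'E'
from h import *
s=ctrl.sense(); im=ctrl.snapshot("wrist"); cv2.imwrite("pics/w1.png",cv2.resize(im,None,fx=1.5,fy=1.5))
d=np.array([.0917,.9958]);O=np.array([575.5,33])
p=s["tool_pos"];print(p,s["time"],s["finger_gap"],(p[:2]-O)@d,(p[:2]-O)@[d[1],-d[0]],s["orientation"])
E
```

```text
time: 0.95
tool_pos: [562.1, -116.0, 89.3]
orientation: [[0.092, 0.996, -0.001], [0.996, -0.092, 0.0], [0.0, -0.001, -1.0]]
wrist_force: [-0.3, -0.5, 0.2]
finger_gap: 20.2
gripper_force: 0.0
[ 562.10867559 -115.99009749   89.27548429] 0.95 20.248187576863195 -149.592323524521 0.32731108766916894 [[ 9.15311840e-02  9.95801636e-01 -1.06925333e-03]
 [ 9.95802180e-01 -9.15308613e-02  3.47023627e-04]
 [ 2.47697017e-04 -1.09652828e-03 -9.99999368e-01]]
```

View pics/w1.png

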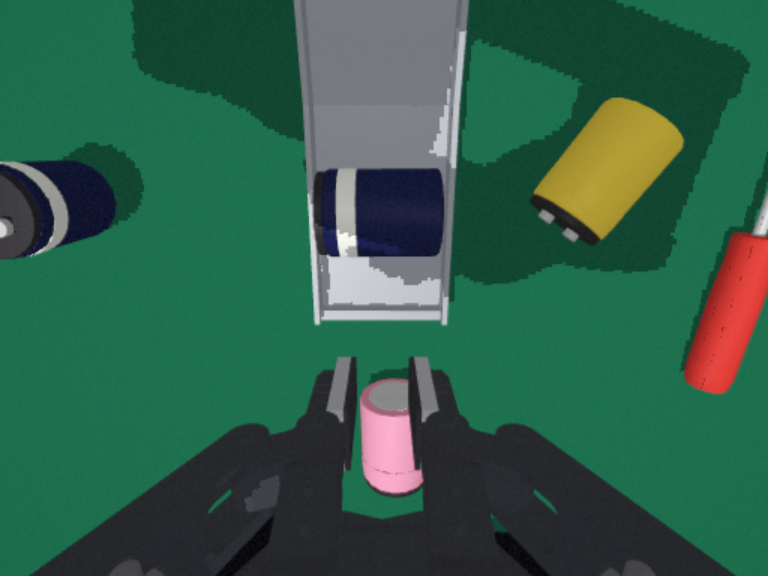

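The fingers are centred on the gutter and square to the can, which is at (380,212). I'll check how much room there is to the pink can at (390,390) before going down.

```bash
python3 - <<'E'
from h import *
s=ctrl.sense(); C=cam("wrist",s)
d=np.array([.0917,.9958]);O=np.array([575.5,33])
for u,v,z in((390,380,45),(390,412,0),(382,318,24),(380,256,34.5),(380,256,28),(380,168,40)):
    p=plane(C,(u/1.5,v/1.5),z)[:2]; print(u,v,(p-O)@d,(p-O)@[d[1],-d[0]])
E
```

```text
390 380 -191.0396394103324 5.585282889552907
390 412 -244.23283747962648 6.78976732952304
382 318 -161.32880244393814 1.0733572532403146
380 256 -120.59655517441017 0.002026099318973944
380 256 -122.232981511854 -0.016214213851908084
380 168 -74.5650024633436 0.12886871796749344
```

```bash
python3 -m jog '0 0 0.8 0 195;0 0 1.4 0 195;0 0 1.63 0 195;0.1 0 1.63 0 195;0.2 0 1.63 0 195;0.35 0 1.63 0 195;0.5 0 1.63 0 195;0.7 0 1.63 0 195;0.9 0 1.63 0 195;1.1 0 1.63 0 195' | tee /dev/stderr >/dev/null
```

```text
time: 2.0
tool_pos: [567.2, -76.4, 29.9]
orientation: [[0.088, 0.996, 0.003], [0.996, -0.088, -0.009], [-0.008, 0.004, -1.0]]
wrist_force: [-14.6, -14.3, 48.8]
finger_gap: 19.8
gripper_force: 24.4
```

Unexpected upward force of 49 N, so something under the fingers is resting on the gutter. I'll take one look before backing off.

```bash
python3 - <<'E'
from h import *
im=ctrl.snapshot("wrist"); s=ctrl.sense()
a=ctrl.snapshot("side")
b=cv2.resize(a[120:260,170:330],(457,400),interpolation=cv2.INTER_CUBIC)
w=cv2.resize(im,(533,400))
cv2.imwrite("pics/m2.png",cv2.resize(np.hstack([b,w]),(800,323)))
print(s["wrist_force"],s["moment"])
E
```

```text
[-12.15900083  -9.90989249  38.28609772] [-1.48812351  1.99513406  0.22171827]
```

View pics/m2.png

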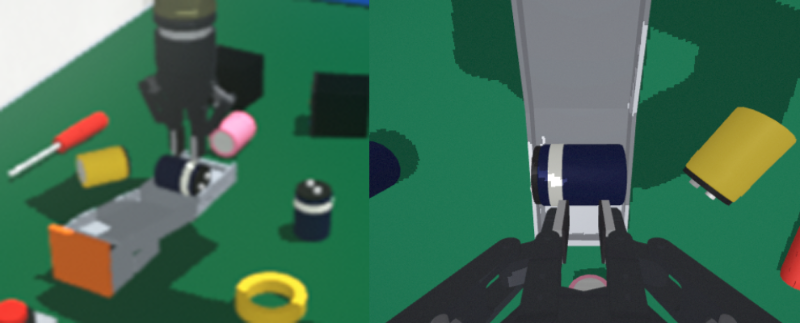

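```bash
python3 -m jog '-0.1 0 -0.15 0 195;-0.1 0 -0.3 0 195;-0.1 0 -0.3 0 195'
python3 - <<'E'
from h import *
s=ctrl.sense(); im=ctrl.snapshot("wrist"); C=cam("wrist",s)
cv2.imwrite("pics/w3.png",cv2.resize(im[130:384,130:400],(638,600),interpolation=cv2.INTER_CUBIC))
d=np.array([.0917,.9958]);O=np.array([575.5,33]);p=s["tool_pos"]
print(p,s["wrist_force"],s["moment"],(p[:2]-O)@d,(p[:2]-O)@[d[1],-d[0]])
b,m=blobs(im,(105,80,10),(130,255,140));print(b)
E
```

```text
time: 2.4
tool_pos: [566.7, -75.9, 37.2]
orientation: [[0.092, 0.996, 0.002], [0.996, -0.092, -0.0], [0.0, 0.002, -1.0]]
wrist_force: [0.6, 0.7, -0.4]
finger_gap: 20.4
gripper_force: 0.0
[566.66335804 -75.86630474  37.1520406 ] [ 0.61652533  0.6632297  -0.44622119] [ 0.0099773   0.01015855 -0.00697412] -109.2193863256383 1.1835120774304944
[([18.4, 198.7], [0, 167, 45, 71, 2312]), ([208.8, 203.2], [202, 169, 15, 69, 743]), ([266.9, 202.9], [231, 169, 73, 69, 4892])]
```

View pics/w3.png

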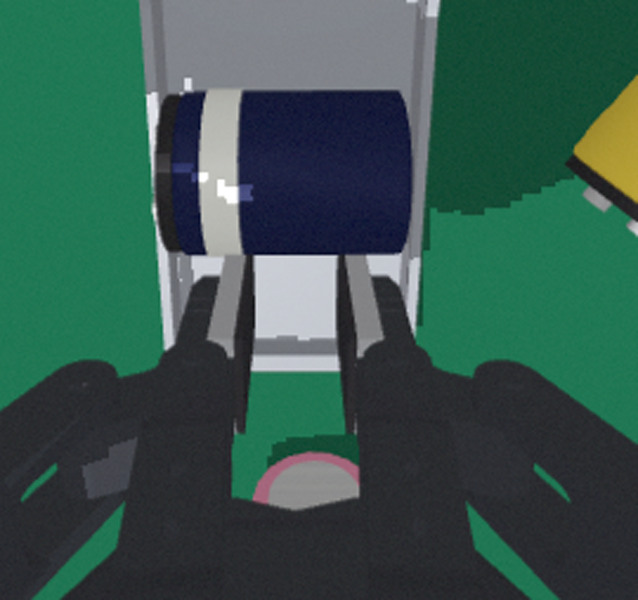

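The fingers straddle the gutter centre with the backs close to the walls, and the can is just ahead at (285,170). To rule out wall contact I'll back off, shut the fingers and go down clear of the can, checking the force.

```bash
python3 -m jog '-0.3 0 0 0 255;-0.6 0 0 0 255;-0.6 0 0 0 255;-0.6 0 0 0 255;-0.6 0.0 0.15 0 255;-0.6 0.0 0.3 0 255;-0.6 0 0.3 0 255'; python3 -c "
from h import *
s=ctrl.sense(); im=ctrl.snapshot('wrist'); C=cam('wrist',s)
m=blobs(im,(105,80,10),(130,255,140))[0]; print(m)
d=np.array([.0917,.9958]);O=np.array([575.5,33]);p=s['tool_pos'];print((p[:2]-O)@d,(p[:2]-O)@[d[1],-d[0]])
for b in m:
  x,y,w,h,a=b[1]
  q=[plane(C,(x+w/2,y+k),34.5)[:2] for k in (0,h)]; print([(r-O)@d for r in q])
"
```

```text
time: 3.15
tool_pos: [562.6, -99.6, 22.9]
orientation: [[0.091, 0.996, -0.002], [0.996, -0.091, 0.001], [0.0, -0.002, -1.0]]
wrist_force: [0.3, -0.4, -0.7]
finger_gap: 0.0
gripper_force: 0.0
[([272.3, 170.8], [231, 131, 85, 80, 6507]), ([205.3, 171.1], [198, 132, 17, 79, 983]), ([10.2, 171.9], [0, 140, 26, 62, 1144])]
-133.23024070429457 -0.6689574619554163
[np.float64(-65.27965096777083), np.float64(-111.80761575017665)]
[np.float64(-65.77993889416717), np.float64(-111.80005403439462)]
[np.float64(-69.97888671516917), np.float64(-106.06835139254382)]
```

Clear now with shut fingers. I'll push gently a short way and watch the force.

```bash
python3 -m jog '0.15 0.02 0 0 255;0.3 0.02 0 0 255;0.4 0.02 0 0 255;0.5 0.02 0 0 255;0.6 0.02 0 0 255;0.7 0.02 0 0 255'; python3 -m jog '0.1 0 0 0 255;0.2 0 0 0 255;0.3 0 0 0 255'
```

```text
time: 3.8
tool_pos: [567.3, -74.8, 27.1]
orientation: [[0.089, 0.996, 0.001], [0.996, -0.089, -0.005], [-0.005, 0.002, -1.0]]
wrist_force: [-8.9, -10.1, 27.3]
finger_gap: -0.4
gripper_force: 13.7
time: 4.1
tool_pos: [568.5, -64.4, 30.2]
orientation: [[0.089, 0.996, 0.003], [0.996, -0.089, -0.008], [-0.007, 0.003, -1.0]]
wrist_force: [-14.3, -12.7, 47.9]
finger_gap: 0.2
gripper_force: 23.1
```

```bash
cat > st.py <<'E'
from h import *
s=ctrl.sense(); im=ctrl.snapshot('wrist'); C=cam('wrist',s)
d=np.array([.0917,.9958]);O=np.array([575.5,33]);p=s['tool_pos']
gx=(p[:2]-O)@d
print("tool gx %.1f lat %.1f z %.1f"%(gx,(p[:2]-O)@[d[1],-d[0]],p[2]),"t",s["time"],"F",s["wrist_force"].round(1),"M",s["moment"].round(2))
fl=lambda x:12+max(0,min(x+45,130))*np.tan(np.radians(12))
for b in blobs(im,(105,80,10),(130,255,140),400)[0]:
  x,y,w,h,a=b[1]
  if 180<x<280:
    z=34.5
    for _ in range(5):
      g=[(plane(C,(x+w/2,y+k),z)[:2]-O)@d for k in (0,h)]; z=fl(np.mean(g))+23
    print("can edges",np.round(g,1),"mid",np.mean(g).round(1),"z",z.round(1))
E
python3 -m jog '0 0 0 0 255;0 0 0 0 255';python3 st.py; python3 -m jog '0 0 -0.1 0 255;0 0 -0.2 0 255;0 0 -0.2 0 255'; python3 st.py
```

```text
time: 4.3
tool_pos: [568.5, -63.6, 30.4]
orientation: [[0.089, 0.996, 0.003], [0.996, -0.089, -0.006], [-0.006, 0.004, -1.0]]
wrist_force: [-13.4, -10.0, 41.1]
finger_gap: -0.1
gripper_force: 20.3
tool gx -96.9 lat 1.9 z 30.4 t 4.3 F [-13.4 -10.   41.1] M [-1.45  2.14  0.1 ]
can edges [ -53.9 -102.1] mid -78.0 z 35.0
can edges [ -53.9 -102.1] mid -78.0 z 35.0
time: 4.65
tool_pos: [568.8, -60.1, 33.1]
orientation: [[0.091, 0.996, 0.002], [0.996, -0.091, -0.0], [0.0, 0.002, -1.0]]
wrist_force: [-1.3, 0.8, 0.1]
finger_gap: -0.0
gripper_force: 0.0
tool gx -93.4 lat 1.9 z 33.1 t 4.65 F [-1.3  0.8  0.1] M [-0.    0.01 -0.02]
can edges [ -51.8 -100.8] mid -76.3 z 35.0
can edges [ -51.9 -100.1] mid -76.0 z 35.0
```

The offset between tool and can suggests the real fingertips may sit higher than I assumed. I'll feel for the landing floor behind the can.

```bash
python3 -m jog '-0.3 -0.04 0 0 255;-0.6 -0.04 0 0 255;-0.6 -0.04 0.2 0 255;-0.6 -0.04 0.3 0 255;-0.6 -0.04 0.4 0 255;-0.6 -0.04 0.45 0 255;-0.6 -0.04 0.45 0 255'; python3 st.py
```

```text
time: 5.4
tool_pos: [563.9, -83.7, 13.6]
orientation: [[0.091, 0.996, -0.001], [0.996, -0.091, 0.0], [0.0, -0.001, -1.0]]
wrist_force: [0.1, -0.1, 0.4]
finger_gap: 0.2
gripper_force: 0.0
tool gx -117.3 lat -0.8 z 13.6 t 5.4 F [ 0.1 -0.1  0.4] M [-0.04 -0.04 -0.  ]
can edges [ -61.5 -109.2] mid -85.3 z 35.0
can edges [ -61.  -109.2] mid -85.1 z 35.0
```

```bash
python3 - <<'E'
from h import *
im=ctrl.snapshot("wrist"); cv2.imwrite("pics/w4.png",cv2.resize(im[130:330,170:340],(680,800*600//800+0),interpolation=cv2.INTER_CUBIC)[:600])
E
```

```text
(no output)
```

View pics/w4.png

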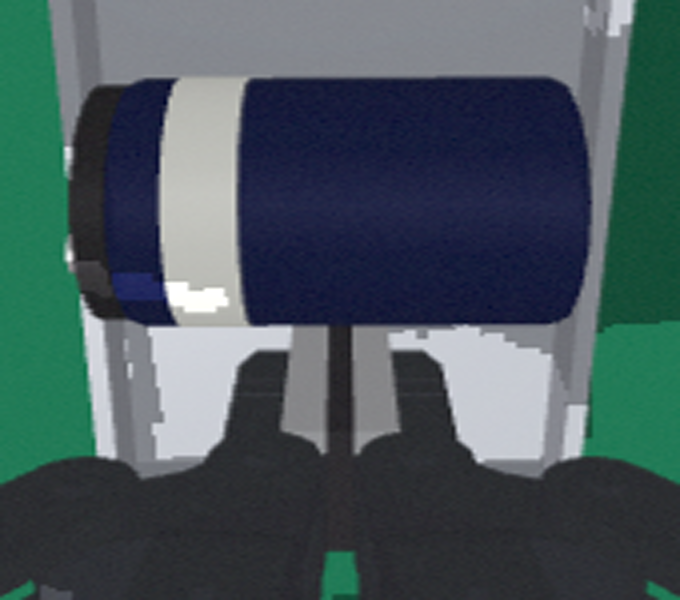

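No contact at z = 13.6, so there is room lower down. I'll push from there, with the contact low on the can.

```bash
python3 -m jog '0.15 0 0 0 255;0.3 0 0 0 255;0.45 0 0 0 255;0.6 0 0 0 255'; python3 st.py;  python3 -m jog '0.15 0 0 0 255;0.3 0 0 0 255;0.45 0 0 0 255'; python3 st.py
```

```text
time: 5.9
tool_pos: [566.6, -59.4, 14.4]
orientation: [[0.091, 0.996, 0.0], [0.996, -0.091, 0.0], [0.0, 0.0, -1.0]]
wrist_force: [-0.8, -0.5, -0.8]
finger_gap: -0.2
gripper_force: 0.2
tool gx -92.8 lat -0.4 z 14.4 t 5.9 F [-0.8 -0.5 -0.8] M [-0.1  -0.04 -0.04]
can edges [-37.2 -85.1] mid -61.1 z 35.0
can edges [-36.7 -85.2] mid -60.9 z 35.0
time: 6.25
tool_pos: [568.4, -43.4, 14.8]
orientation: [[0.09, 0.996, 0.0], [0.996, -0.09, -0.003], [-0.003, 0.001, -1.0]]
wrist_force: [-5.3, -15.8, 16.4]
finger_gap: 0.1
gripper_force: 9.6
tool gx -76.7 lat -0.1 z 14.8 t 6.25 F [ -5.3 -15.8  16.4] M [-2.48  0.86  0.07]
can edges [-21.6 -69.1] mid -45.4 z 35.0
can edges [-21.6 -69.1] mid -45.4 z 35.0
```

Good: the contact is at the equator now, with moderate force. I'll carry on up the ramp, rising slightly faster than the slope.

```bash
python3 -m jog '0.1 0 -0.02 0 255;0.2 0 -0.05 0 255;0.3 0 -0.08 0 255;0.4 0 -0.11 0 255;0.5 0 -0.14 0 255'; python3 st.py;  python3 -m jog '0.1 0 -0.03 0 255;0.2 0 -0.06 0 255;0.3 0 -0.09 0 255;0.4 0 -0.12 0 255;0.5 0 -0.15 0 255'; python3 st.py
```

```text
time: 6.8
tool_pos: [570.1, -30.2, 24.6]
orientation: [[0.087, 0.996, 0.002], [0.996, -0.087, -0.013], [-0.013, 0.003, -1.0]]
wrist_force: [-13.6, -28.0, 40.1]
finger_gap: -0.0
gripper_force: 23.4
tool gx -63.5 lat 0.4 z 24.6 t 6.8 F [-13.6 -28.   40.1] M [-4.5   2.21  0.02]
can edges [-12.7 -60.1] mid -36.4 z 36.8
can edges [-12. -60.] mid -36.0 z 36.9
time: 7.35
tool_pos: [572.0, -11.0, 34.4]
orientation: [[0.087, 0.996, 0.004], [0.996, -0.087, -0.014], [-0.013, 0.005, -1.0]]
wrist_force: [-19.5, -25.5, 63.4]
finger_gap: 0.2
gripper_force: 33.5
tool gx -44.1 lat 0.6 z 34.4 t 7.35 F [-19.5 -25.5  63.4] M [-3.96  3.2   0.15]
can edges [ -1.1 -50. ] mid -25.5 z 39.1
can edges [ -0.4 -49.1] mid -24.7 z 39.3
```

The forces fit a step in the finger: its thicker part, about 22 mm above the tip, rides up on the can once it is above the can's equator. I'll ease the can back down with the fingers as a cushion, then restart with the tips skimming the floor.

```bash
python3 -m jog '-0.3 0 0 0 255;-0.6 0 0 0 255;-0.9 0 0.05 0 255;-1.2 0 0.1 0 255;-1.5 0 0.2 0 255;-1.7 0 0.25 0 255;-1.7 0 0.25 0 255'; python3 st.py
```

```text
time: 8.1
tool_pos: [565.0, -71.1, 14.6]
orientation: [[0.093, 0.996, -0.002], [0.996, -0.093, 0.0], [0.0, -0.002, -1.0]]
wrist_force: [0.2, -0.8, -0.2]
finger_gap: 0.0
gripper_force: 0.0
tool gx -104.6 lat -0.9 z 14.6 t 8.1 F [ 0.2 -0.8 -0.2] M [ 0.02 -0.04 -0.  ]
can edges [-43.2 -89.9] mid -66.6 z 35.0
can edges [-43.3 -90. ] mid -66.6 z 35.0
```

```bash
python3 -m jog '0.2 0.01 0.02 0 255;0.4 0.02 0.03 0 255;0.6 0.02 0.03 0 255;0.8 0.02 0.03 0 255;1 0.02 0.03 0 255;1.15 0.02 0.03 0 255;1.3 0.02 0.03 0 255'; python3 st.py
```

```text
time: 8.85
tool_pos: [571.7, -32.1, 22.9]
orientation: [[0.081, 0.997, 0.003], [0.996, -0.081, -0.024], [-0.024, 0.005, -1.0]]
wrist_force: [-23.0, -55.3, 74.4]
finger_gap: 0.0
gripper_force: 43.7
tool gx -65.2 lat 2.1 z 22.9 t 8.85 F [-23.  -55.3  74.4] M [-9.08  3.94  0.09]
can edges [-14.  -62.5] mid -38.2 z 36.4
can edges [-13.6 -62.2] mid -37.9 z 36.5
```

Jammed again at 74 N, so I'm backing off at once. Pixel widths also suggest the tips are about 20 mm above the reported TCP, so I'll probe the landing floor to settle that.

```bash
python3 -m jog '-0.5 0 0 0 255;-1 0 0 0 255;-1.5 0 0 0 255;-1.9 -0.02 0 0 255;-1.9 -0.02 0.1 0 255;-1.9 -0.02 0.2 0 255'; python3 st.py;
```

```text
time: 9.5
tool_pos: [563.3, -93.3, 6.1]
orientation: [[0.092, 0.996, -0.0], [0.996, -0.092, 0.001], [0.001, -0.0, -1.0]]
wrist_force: [0.7, -0.5, 0.0]
finger_gap: 0.1
gripper_force: 0.0
tool gx -126.9 lat -0.6 z 6.1 t 9.5 F [ 0.7 -0.5  0. ] M [ 0.03 -0.03  0.  ]
can edges [ -70.6 -118.5] mid -94.5 z 35.0
can edges [ -70.2 -118.6] mid -94.4 z 35.0
```

Confirmed: the TCP is below floor height with no contact, so the real tips are higher. I'll keep probing.

```bash
python3 -m jog '-0.15 0 0.1 0 255;-0.15 0 0.2 0 255;-0.15 0 0.2 0 255' | sed -n '1,2p;4p'; python3 -m jog '0 0 0.1 0 255;0 0 0.1 0 255'| sed -n '1,2p;4p'; python3 -m jog '0 0 0.1 0 255;0 0 0.1 0 255'| sed -n '1,2p;4p'; python3 st.py
```

```text
time: 9.85
tool_pos: [562.3, -99.5, -2.3]
wrist_force: [-0.2, 0.2, 0.3]
time: 10.05
tool_pos: [562.6, -99.8, -5.9]
wrist_force: [-0.1, 0.7, -0.2]
time: 10.25
tool_pos: [562.9, -100.0, -9.6]
wrist_force: [0.3, -0.3, 0.5]
tool gx -133.6 lat -0.3 z -9.6 t 10.25 F [ 0.3 -0.3  0.5] M [ 0.05 -0.01 -0.01]
can edges [ -69.7 -118. ] mid -93.9 z 35.0
can edges [ -70.1 -118. ] mid -94.0 z 35.0
```

Still free at z = −9.6, so the tips are at least 21 mm above the TCP reading. That explains everything: every push so far was too high. Now I'll push with the tips truly low.

```bash
python3 -m jog '0.1 0 -0.1 0 255;0.3 0 -0.1 0 255;0.5 0 -0.1 0 255;0.7 0 -0.1 0 255;0.9 0 -0.1 0 255;1.1 0 -0.1 0 255;1.25 0 -0.1 0 255'; python3 st.py
```

```text
time: 11.0
tool_pos: [567.4, -49.2, -5.5]
orientation: [[0.091, 0.996, -0.0], [0.996, -0.091, 0.0], [0.0, -0.0, -1.0]]
wrist_force: [-0.1, 0.2, -0.1]
finger_gap: 0.1
gripper_force: 0.0
tool gx -82.6 lat -0.5 z -5.5 t 11.0 F [-0.1  0.2 -0.1] M [0.04 0.01 0.03]
can edges [-24.8 -73.5] mid -49.2 z 35.0
can edges [-25.3 -73.4] mid -49.4 z 35.0
```

```bash
python3 -m jog '0.2 0.01 0 0 255;0.4 0.01 0 0 255;0.6 0.01 -0.02 0 255;0.8 0.01 -0.06 0 255;1 0.01 -0.1 0 255'; python3 st.py
```

```text
time: 11.55
tool_pos: [571.8, -10.2, -1.0]
orientation: [[0.091, 0.996, 0.001], [0.996, -0.091, -0.001], [-0.0, 0.001, -1.0]]
wrist_force: [-0.7, -4.6, 3.5]
finger_gap: -0.3
gripper_force: 2.4
tool gx -43.3 lat 0.3 z -1.0 t 11.55 F [-0.7 -4.6  3.5] M [-0.69  0.13  0.03]
can edges [ 12.8 -36.6] mid -11.9 z 42.0
can edges [ 12.7 -36.7] mid -12.0 z 42.0
```

The can rolls up with only about 5 N. Continuing up the ramp.

```bash
python3 -m jog '0.2 0 -0.045 0 255;0.4 0 -0.09 0 255;0.6 0 -0.13 0 255;0.8 0 -0.175 0 255;1 0 -0.22 0 255;1.2 0 -0.26 0 255;1.4 0 -0.305 0 255;1.6 0 -0.35 0 255;1.8 0 -0.39 0 255;2 0 -0.43 0 255'; python3 st.py
```

```text
time: 12.6
tool_pos: [578.9, 69.7, 16.0]
orientation: [[0.091, 0.996, -0.0], [0.996, -0.091, -0.0], [-0.0, 0.0, -1.0]]
wrist_force: [-0.5, -5.2, 4.5]
finger_gap: 0.2
gripper_force: 2.4
tool gx 36.9 lat -0.0 z 16.0 t 12.6 F [-0.5 -5.2  4.5] M [-0.69  0.05  0.01]
can edges [93.4 43.6] mid 68.5 z 59.1
can edges [93.  43.6] mid 68.3 z 59.1
```

```bash
python3 -m jog '0.12 0 -0.03 0 255;0.24 0 -0.05 0 255;0.36 0 -0.08 0 255;0.48 0 -0.11 0 255;0.58 0 -0.13 0 255;0.68 0 -0.15 0 255;0.72 0 -0.16 0 255;0.72 0 -0.16 0 255'; python3 st.py; python3 - <<'E'
from h import *
a=ctrl.snapshot("side")
b=cv2.resize(a[160:290,160:290],(400,400),interpolation=cv2.INTER_CUBIC)
w=cv2.resize(ctrl.snapshot("wrist")[90:290,155:355],(400,400))
cv2.imwrite("pics/m5.png",np.hstack([b,w]))
E
```

```text
time: 13.45
tool_pos: [581.4, 98.4, 22.1]
orientation: [[0.091, 0.996, -0.0], [0.996, -0.091, 0.0], [0.0, -0.0, -1.0]]
wrist_force: [0.0, -0.8, 0.4]
finger_gap: 0.1
gripper_force: 0.0
tool gx 65.6 lat -0.1 z 22.1 t 13.45 F [ 0.  -0.8  0.4] M [ 0.03 -0.01 -0.03]
can edges [126.2  83.9] mid 105.0 z 62.6
can edges [126.1  83.9] mid 105.0 z 62.6
```

View pics/m5.png

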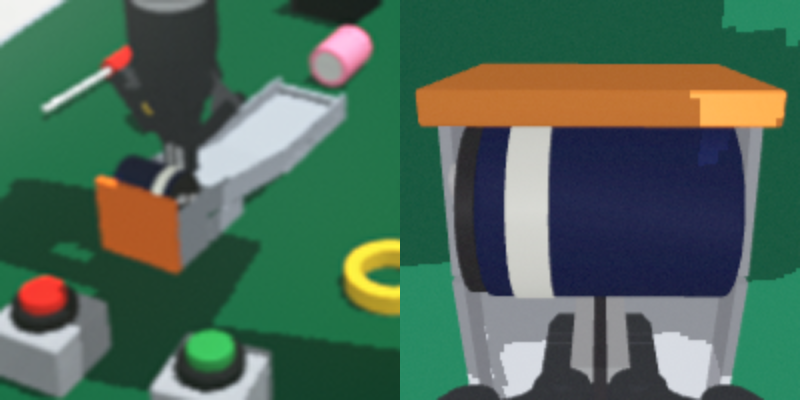

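The side crop shows the can seated behind the orange stop at about (150,180). In the wrist crop its front edge is flush with the stop at (600,127), and there is no contact force, so it is in the pocket (x ≈ 105). I'll retreat, rise and head for the green button.

```bash
python3 -m jog '-0.3 0 0 0 255;-0.6 0 0 0 255;-0.6 0 -0.8 0 255;-0.6 0 -1.6 0 255;-0.6 0 -2.4 0 255;-0.6 0 -2.8 0 255;-0.6 0 -2.8 0 255' | head -2
python3 -m jog '0.6 -0.6 0 0 255;1.2 -1.2 0 0 255;1.8 -1.8 0 0 255;2.4 -2.4 0 0 255;3 -3 0 0 255;3.5 -3.5 0 0 255;4 -4 0 0 255;4 -4 0 0 255;4 -4 0 0 255' | sed -n '1,4p'
python3 - <<'E'
from h import *
s=ctrl.sense(); im=ctrl.snapshot("wrist"); C=cam("wrist",s)
cv2.imwrite("pics/w6.png",im)
R=np.array(s["orientation"]);p=np.array(s["tool_pos"])
print("pred",proj(C,(439.3,311,67)))
for k,lo,hi in(("g",(50,150,130),(72,255,255)),("r",(0,180,120),(4,255,255))):
    for b in blobs(im,lo,hi,150)[0]:
        X=plane(C,b[0],67); print(k,b,X.round(1),"shift",(R.T@(X-p)/40).round(3))
E
```

```text
time: 14.3
tool_pos: [581.4, 72.8, 137.2]
time: 15.2
tool_pos: [433.7, 247.4, 133.1]
orientation: [[0.09, 0.996, -0.002], [0.996, -0.09, -0.001], [-0.001, -0.001, -1.0]]
wrist_force: [-0.2, 0.5, -0.5]
pred [255.03699743 125.45961408]
g ([505.7, 140.6], [496, 123, 16, 31, 244]) [643.  280.1  67. ] shift [1.29  5.139 1.645]
r ([430.3, 115.2], [407, 94, 47, 43, 1569]) [579.2 306.1  67. ] shift [1.794 3.49  1.646]
```

```bash
python3 - <<'E'
from h import *
s=ctrl.sense(); im=cv2.imread("pics/w6.png"); C=cam("wrist",s)
hsv=cv2.cvtColor(im,cv2.COLOR_BGR2HSV); print(hsv[100:160:8,255].tolist())
R=np.array(s["orientation"]);p=np.array(s["tool_pos"])
for lo in(60,80,100,120):
  for b in blobs(im,(45,120,lo),(80,255,255),150)[0]:
    if 200<b[0][0]<310 and b[1][2]<90:
        X=plane(C,b[0],67); print(lo,b,X.round(1),"shift",(R.T@(X-p)/40).round(3))
E
```

```text
[[110, 8, 96], [70, 128, 207], [70, 123, 211], [70, 123, 210], [69, 148, 131], [68, 146, 131], [120, 18, 43], [116, 12, 146]]
60 ([258.5, 125.2], [237, 104, 41, 43, 1188]) [442.9 310.7  67. ] shift [1.604 0.067 1.657]
60 ([212.9, 280.8], [202, 274, 24, 16, 235]) [385.1 166.5  67. ] shift [-2.119 -1.041  1.662]
60 ([254.5, 330.8], [248, 314, 14, 32, 328]) [420.  100.3  67. ] shift [-3.686 -0.022  1.663]
80 ([258.5, 125.2], [237, 104, 41, 43, 1188]) [442.9 310.7  67. ] shift [1.604 0.067 1.657]
80 ([213.0, 280.7], [202, 274, 24, 15, 231]) [385.3 166.6  67. ] shift [-2.116 -1.039  1.662]
80 ([254.5, 330.7], [248, 314, 14, 32, 327]) [420.1 100.5  67. ] shift [-3.682 -0.022  1.663]
100 ([258.4, 125.1], [237, 105, 41, 42, 1167]) [442.8 310.8  67. ] shift [1.606 0.065 1.657]
100 ([214.4, 280.0], [206, 274, 20, 14, 189]) [386.7 167.3  67. ] shift [-2.096 -1.003  1.662]
100 ([254.4, 331.0], [249, 314, 12, 32, 292]) [419.9 100.1  67. ] shift [-3.692 -0.024  1.663]
120 ([258.3, 125.0], [237, 105, 40, 41, 1143]) [442.8 310.9  67. ] shift [1.608 0.063 1.657]
120 ([214.1, 279.9], [206, 274, 19, 14, 181]) [386.5 167.4  67. ] shift [-2.093 -1.011  1.662]
120 ([254.5, 330.9], [249, 314, 12, 31, 274]) [420.  100.2  67. ] shift [-3.689 -0.022  1.663]
```

The green button is at (442, 311). I'll go over it and down to just above, then in small steps with the force read each time.

```bash
python3 -m jog '0.8 0.03 0 0 255;1.6 0.05 0 0 255;1.6 0.05 0.7 0 255;1.6 0.05 1.3 0 255;1.6 0.05 1.6 0 255;1.6 0.05 1.75 0 255;1.6 0.05 1.85 0 255;1.6 0.05 1.85 0 255' | sed -n '1,2p;4p'
python3 -m jog '0 0 0.05 0 255;0 0 0.1 0 255;0 0 0.1 0 255' | sed -n '1,2p;4p'
```

```text
time: 16.05
tool_pos: [443.0, 311.2, 60.3]
wrist_force: [-0.1, 0.6, -1.0]
time: 16.35
tool_pos: [442.6, 311.6, 56.5]
wrist_force: [-0.2, 0.0, -0.3]
```

```bash
for i in 1 2; do python3 -m jog '0 0 0.05 0 255;0 0 0.1 0 255;0 0 0.1 0 255' | sed -n '2p;4p'; done; for i in 1 2; do python3 -m jog '0 0 0.05 0 255;0 0 0.05 0 255' | sed -n '2p;4p'; done
```

```text
tool_pos: [442.2, 311.5, 51.9]
wrist_force: [1.6, 0.3, -0.3]
tool_pos: [442.2, 311.4, 47.9]
wrist_force: [0.3, 1.0, 0.2]
tool_pos: [442.3, 311.4, 46.0]
wrist_force: [-0.1, -0.5, -0.9]
tool_pos: [442.5, 311.6, 44.2]
wrist_force: [-0.4, -0.3, 1.4]
```

Contact is starting at z ≈ 44. Pressing right down.

```bash
for i in 1 2; do python3 -m jog '0 0 0.05 0 255;0 0 0.1 0 255;0 0 0.1 0 255' | sed -n '2p;4p'; done
```

```text
tool_pos: [442.6, 311.6, 40.3]
wrist_force: [-0.8, -0.4, 4.6]
tool_pos: [442.7, 311.7, 38.8]
wrist_force: [-5.6, -3.4, 23.5]
```

```bash
python3 -m jog '0 0 0.02 0 255;0 0 0.04 0 255;0 0 0.04 0 255' | sed -n '1,2p;4p'
```

```text
time: 18.25
tool_pos: [442.8, 311.7, 38.6]
wrist_force: [-7.4, -4.0, 34.8]
```

The button is at the end of its travel (5.5 mm or so down, hard stop felt). Releasing, then checking that the can is still seated and the red button untouched.

```bash
python3 -m jog '0 0 -0.2 0 255;0 0 -0.5 0 255;0 0 -1.2 0 255;0 0 -2 0 255;0 0 -2.5 0 255;0 0 -2.5 0 255;0 0 -2.5 0 255;0 0 -2.5 0 255' | sed -n '1,2p;4p'
python3 - <<'E'
from h import *
A,B=cam("scene"),cam("side"); d=np.array([.0917,.9958]);O=np.array([575.5,33])
print("seat pred",[proj(c,[*(O+103.5*d),55]).round(1) for c in(A,B)])
for n in("scene","side"):
    im=ctrl.snapshot(n); cv2.imwrite(f"pics/{n}9.png",im); o=cv2.imread(f"pics/{n}0.png")
    print(n,"navy",[b for b in blobs(im,(105,80,10),(130,255,110))[0] if b[0][1]>110],"green",[b for b in blobs(im,(50,150,100),(75,255,255))[0] if b[1][2]<20 and b[1][4]>60])
    for k,lo,hi in(("red",(0,180,120),(4,255,255)),("pink",(160,60,120),(176,255,255)),("yellow",(22,150,100),(32,255,255))):
        for im_ in(o,im): print(k,[b[0] for b in blobs(im_,lo,hi,40)[0] if b[0][1]>110])
E
```

```text
time: 19.05
tool_pos: [441.4, 310.9, 133.2]
wrist_force: [-0.3, 0.4, -0.3]
seat pred [array([289.5, 168.5]), array([210.4, 220.7])]
scene navy [([290.2, 169.2], [284, 163, 14, 15, 123])] green []
red [[326.9, 141.4], [260.5, 276.4]]
red [[326.7, 141.5], [260.5, 276.3]]
pink [[192.7, 233.3]]
pink [[192.8, 233.3]]
yellow [[240.3, 146.1], [265.2, 231.0]]
yellow [[240.6, 146.3], [265.1, 231.0]]
side navy [([203.0, 215.6], [198, 211, 11, 10, 64]), ([309.1, 217.5], [305, 213, 7, 10, 32])] green []
red [[205.4, 176.0], [173.8, 255.7]]
red [[173.7, 255.8]]
pink [[271.9, 176.3]]
pink [[271.9, 176.2]]
yellow [[215.2, 191.2], [286.8, 249.8]]
yellow [[286.8, 249.6]]
```

The can is at the seat (pixel within 1 px of the prediction). The pink can, tape roll and red button have not moved in either view; the yellow can and screwdriver have not moved in the scene view (the arm hides them from the side). Handing in.

```bash
python3 -c "
from plant import ctrl
print(ctrl.hand_in())"
```

```text
the job is handed in; nothing more can be done
None
```

I pushed the capacitor over the crest and it rests in the pocket against the stop; I then pressed the green button to its end stop and released it, though I did not check by camera that it came back up, and I handed the job in at about 19 s.

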